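Slide the fondue pot onto the hot ring and hold the boost dial at its third notch

ROBOT

A 6-joint arm with a two-finger parallel gripper is mounted at the origin on a cart in front of the work surface, level with it; the furniture and walls round the work are solid. World frame = base frame: x ahead of the robot, y to its left, z up, the work surface at z = 0. Lengths are in m, angles in rad, forces in N, time in s.
With the tool pointing down it reaches from about 0.325 to 0.85 m from the base axis. Payload 4.4 kg.
Tool frame: the origin (TCP) lies midway between the tips of the shut fingers; the grasp point (between the pads) lies 19 mm behind it; z points along the fingers, y is the line along which they close (so a half turn about z gives the same grasp; the last joint's range is limited). The gripper opens to 94 mm and grips with 3 to 60 N. Pads are 16 mm wide; open, the fingers measure 119 mm over their backs; the gripper's body (75 mm by 177 mm) begins 78 mm behind the grasp point.
Start: joints at [0.996, 0.207, 1.542, -0, 1.393, -0.15], TCP at [0.237, 0.524, 0.205] pointing down, gripper open.
Joint ranges: [-2.73, 2.73], [-0.86, 2.22], [0.23, 2.46], [-1.11, 4.25], [0.08, 2.63], [-2.82, 2.82]. Speed limits (rad/s): [2.79, 2.79, 3.14, 3.14, 3.14, 3.14].

INTERFACE

Orientations are given as a unit quaternion [w, x, y, z].
In Python, from workcell import arm gives the robot as it stands.
- The arm moves only by the shell command python3 -m handwheel 'ROWS' [OPENING] [FORCE]. ROWS is 1 to 12 rows, parted by semicolons, with the numbers parted by commas; each row has 6 numbers: dx, dy, dz in normalised numbers (1 is 1 m), then a rotation vector rx, ry, rz in a scale on which 1.0 is pi rad; each row is the pose to reach, as a shift and turn from the pose commanded when the command began, along the tool's axes at that moment; what a row does not reach only later rows make up. A row lasts 1/12 s, in which the tool goes at most 0.0417 m and 0.125 rad, less where a joint would pass 70% of its speed; a pose out of reach is approached as far as the arm can. OPENING is the finger opening in m, set as the command begins (- or left out keeps the last). The fingers move at their own pace and stop on an object; FORCE is the grip in N (left out, the last holds). Time passes only in rows, so rows that do not move let the fingers close. It prints the time, the measured TCP pose, the force, the opening and the grip force at its end. Input that does not fit is refused with a message, and nothing moves.
- arm.state(): the state, without advancing time (a new reading comes with each control period).
- arm.get_image(name): name is "side" or "top" or "wrist"; returns a dict with "img" (480x640x3 uint8, red, green, blue), "mtx" (3x3 intrinsics, pixels), "xyz" and "rotation" of the camera in the world; the wrist camera has in their place "mount" (4x4, takes a point from camera to tool coordinates, whose origin is the TCP and whose axes are the flange's). Camera axes: x right, y up, looking along -z (the intrinsics and any distortion apply to the point x, -y, -z); pixel columns grow to the right and rows downward; lengths in m; the calibration is good to about 2 mm. A picture is of the moment at which its call begins: read the wrist's pose just before it. There is no depth.
- arm.finish_job(): hands the job in; it is judged then, once.
The state is a dict: "clock": time; "joints": joint angles; "joint_vel": joint speeds; "joint_torque": joint torques, N m; "tool_pos": TCP position; "tcp_rot": TCP orientation; "force": force on the tool from outside, world axes, zero at the start; "torque": the same for the moment, N m; "opening": finger opening in m; "gripper_force": force on a finger pad.
Only numpy, scipy, OpenCV 4.12 (cv2) and the standard library are available. Lean on these libraries where they do the work, as an engineer would, in place of code of your own. Each camera call takes 0.05 s, during which the arm holds its last target. There are 200 camera calls.

TASK

Take the lidded fondue pot by its knob, or push it, and slide it along the warming plate, without lifting or tipping it, until it sits centred inside the red ring, and let go of it. Then press the orange finger pad of the spring-return dial down, past the first two notches, to the third notch (red tick), not on to the stop beyond, and hold it steady there for a few seconds; finish while still holding it down there with the fingers, because it springs back when let go. Leave the jars and the tin around the plate where they are.

Things in the scene. Friction and masses are not known exactly. Their poses are not given: they have to be found in the camera images.
- warmer: Fixed electric warming plate: aluminium tray with a flat black top, 180 (x) x 340 (y) x 30 mm high. Origin: centre of its underside, on the worktop; z up, x to the far side, y to the left along its length. The two rings lie on its top at x = 0, y = +85 and -85 mm. At its right (-y) end stands the control housing with the dial.
- red_ring: Thin red ring printed on the black top, radius 64 mm, with a red dot in the middle: the hot place, where the pot must go. It may be the left or the right of the two. Origin: its centre, at the height of the top. No obstacle.
- white_ring: Thin white ring of the same size, white dot in the middle: the parking place where the pot stands at the start. Origin: its centre, at the height of the top.
- pot: Loose blue fondue pot with fixed steel lid: foot radius 53, greatest radius 56 mm, two small ear handles 42 mm up at its own +y and -y reach 68 mm from the axis. Lid rim 56, lid middle 64 mm above the foot; on it an upright round wooden knob to grip, 30 mm in diameter from 78 to 97 mm above the foot (top 102 mm). 0.4 to 0.8 kg; slides easily. Origin: centre of the underside; z up.
- dial_axis (a point): Point on the dial's axis (which runs along the warmer's x), in the pad's plane: warmer x = -82, y = -205, z = 85 mm. The housing's front face is 37 mm behind it; housing 85 (x) x 74 (y) x 108 mm high, centred on y = -205 mm. White scale disc of radius 40 mm on that face, black dial of radius 30 mm reaching 20 mm out.
- dial (a joint): Dial angle in rad: 0 at rest, growing as the pad is pressed down (clockwise as seen from the robot). Notches (slight clicks in the resistance) at 0.4, 0.8 and 1.2; stop at 1.5. Ticks on the scale: black for rest, first and second notch, red and thicker for the third. The spring turns it back to 0 from anywhere; pressing at the pad takes about 2 to 9 N.
- dial_pad (a point): Middle of the orange finger pad at the end of the dial's arm: a roller 18 mm thick, 40 mm long along the warmer's x, pressed down from above. It moves on a circle of radius 75 mm about the dial's axis, on its right (-y) side: at rest 0.65 rad above level (130 mm over the worktop), at the third notch 0.55 rad below (46 mm over the worktop).
- olive_jar: Bystander, loose: jar with red lid, 62 mm wide, 86 high, behind the plate. Origin: centre of the underside.
- honey_jar: Bystander, loose: jar with white lid, 62 mm wide, 99 high, in front of the plate. Origin: centre of the underside.
- fish_tin: Bystander, loose: flat oval silver tin, 63 x 105 x 24 mm, in front of the plate. Origin: centre of the underside.

How it is judged:
On the way, in this order (a step that is already met when the one before it is completed fails the run):
1. the pot stands centred in the red ring, flat on the plate and let go, the dial not yet pressed (horizontal distance between pot and red_ring below 0.015 m and z of pot in the frame of warmer between 0.026 and 0.034 m and angle between pot's own z axis and vertical below 0.1 rad and linear speed of pot below 0.02 m/s and contact force between the fingers and pot below 0.1 N and value of joint dial below 0.2 rad), for 0.2 s.
2. the dial is held at its third notch (1.2 rad, within 0.13) by the fingers for 1.5 s (value of joint dial between 1.07 and 1.33 rad and contact force between the fingers and dial above 2 N), for 1.5 s.
At the end, for the whole second after the job is handed in: The fingers still press the dial (more than 2 N) and keep it steady at the third notch, 1.07 to 1.33 rad; the pot stands upright on the plate within 15 mm of the red ring's centre, not touched by the fingers (all of step 2 and horizontal distance between pot and red_ring below 0.015 m and z of pot in the frame of warmer between 0.026 and 0.034 m and angle between pot's own z axis and vertical below 0.1 rad and velocity of joint dial between -0.15 and 0.15 rad/s and contact force between the fingers and pot below 0.1 N); the arm keeps its last pose, push and grip.
It fails at once if the pot is lifted more than 8 mm off the plate (z of pot in the frame of warmer above 0.038 m).
It fails at once if the pot tips by more than 0.25 rad (angle between pot's own z axis and vertical above 0.25 rad).
It fails at once if the dial is pressed on past the third notch to its stop (beyond 1.45 rad) (value of joint dial above 1.45 rad).
It fails at once if a jar or the tin is moved by more than 25 mm (distance of any of olive_jar, honey_jar, fish_tin from where it was at the start of the episode above 0.025 m).
It also fails if it takes over 54 s, if anything falls off the work surface, if the arm or the gripper's body presses on something with over 40 N, if the wrist force passes 120 N, or if a joint passes its speed limit or range.

## Working session

There is one attempt and no reset: what is moved stays moved. The work goes in short steps, Python scripts to look and compute and a shell command to move; the robot and the scene stay as the last step left them, time stands still between calls to the robot, and variables do not carry over. Pictures are saved under pics/ and viewed, at most 10 in all, crops included, and the job is handed in when it is done.

```bash
mkdir -p pics; python3 - <<'E'
from workcell import arm
import cv2,json
s=arm.state();print(s['tool_pos'],s['tcp_rot'],s['clock'],s['opening'])
for n in('top','side'):
    d=arm.get_image(n);cv2.imwrite(f'pics/{n}0.png',d['img'][:,:,::-1])
    print(n,d['mtx'],d['xyz'],d['rotation'],[k for k in d])
E
```

```text
[0.23656289 0.52322948 0.20432315] [-3.82270986e-04  2.10817182e-01  9.77524894e-01 -1.02521567e-03] 0.0 0.09410238093770881
top [[578.07887648   0.         316.06898992]
 [  0.         578.07887648 246.92229027]
 [  0.           0.           1.        ]] [0.46954106 0.03805199 1.08799634] [-0.69604237 -0.03702306  0.01496414  0.71688938] ['img', 'mtx', 'xyz', 'rotation']
side [[465.6470659    0.         320.65264809]
 [  0.         465.6470659  241.95684304]
 [  0.           0.           1.        ]] [ 0.39506873 -0.68545007  0.4946526 ] [ 0.8493992   0.51375623 -0.05204206 -0.10893651] ['img', 'mtx', 'xyz', 'rotation']
```

View pics/top0.png

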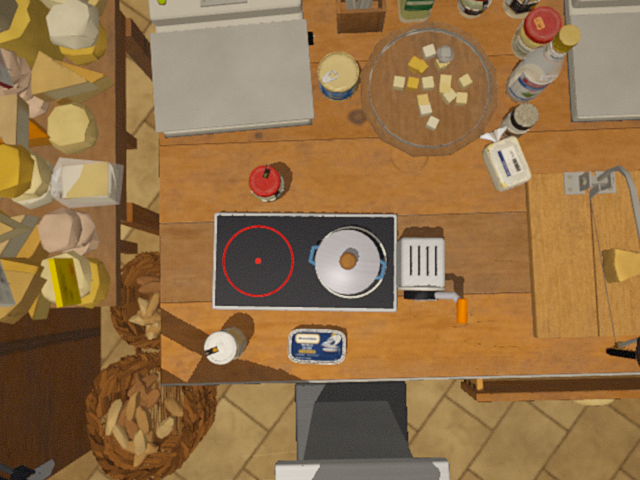

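View pics/side0.png

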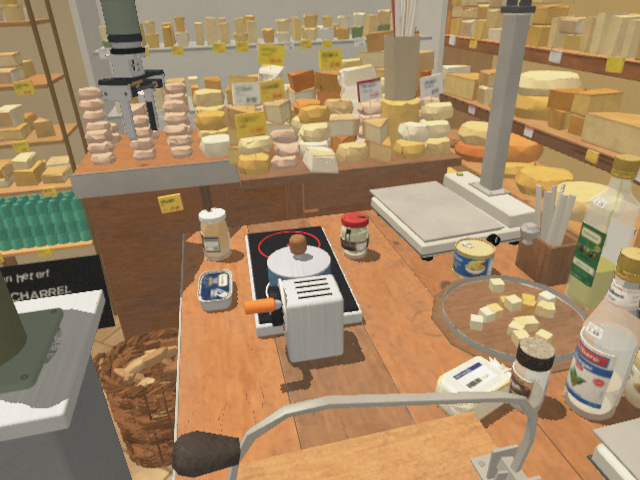

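The top view shows the warmer with corners at about (215,213), (396,213), (397,310) and (215,310). The red dot is at (258,261), the knob at (347,261) and the orange pad at (462,312). The honey jar at (221,347) and the tin at (318,346) are in front of the plate; the olive jar at (265,183) is behind it. Next I enlarge and measure.

```bash
cat > h.py <<'E'
import numpy as np,cv2
from scipy.spatial.transform import Rotation as R
from workcell import arm
def q(w): return R.from_quat(np.roll(w,-1))
def ray(d,u,v,z):
    r=np.linalg.inv(d['mtx'])@[u,v,1]; r=q(d['rotation']).apply([r[0],-r[1],-r[2]])
    o=np.array(d['xyz']); return o+r*(z-o[2])/r[2]
def totool(delta): return q(arm.state()['tcp_rot']).inv().apply(delta)
E
python3 - <<'E'
from h import *
d=arm.get_image('top')
im=d['img'][200:330,210:480,::-1]
cv2.imwrite('pics/c1.png',cv2.resize(im,None,fx=2.95,fy=2.95,interpolation=cv2.INTER_CUBIC))
for n,u,v,z in [('c1',215,213,.03),('c2',396,213,.03),('c3',397,310,.03),('c4',215,310,.03),('reddot',258,261,.03),('knob',347,261,.13),('pad',462,312,.139),('honey',221,347,.099),('tin',318,346,.024),('olive',265,183,.086)]:
    print(n,ray(d,u,v,z).round(4))
E
```

```text
c1 [0.6168 0.2556 0.03  ]
c2 [ 0.6059 -0.0785  0.03  ]
c3 [ 0.4288 -0.0735  0.03  ]
c4 [0.4379 0.2584 0.03  ]
reddot [0.5253 0.1775 0.03  ]
knob [0.5156 0.0164 0.13  ]
pad [ 0.427  -0.1668  0.139 ]
honey [0.377  0.2347 0.099 ]
tin [0.3673 0.0718 0.024 ]
olive [0.6592 0.1549 0.086 ]
```

View pics/c1.png

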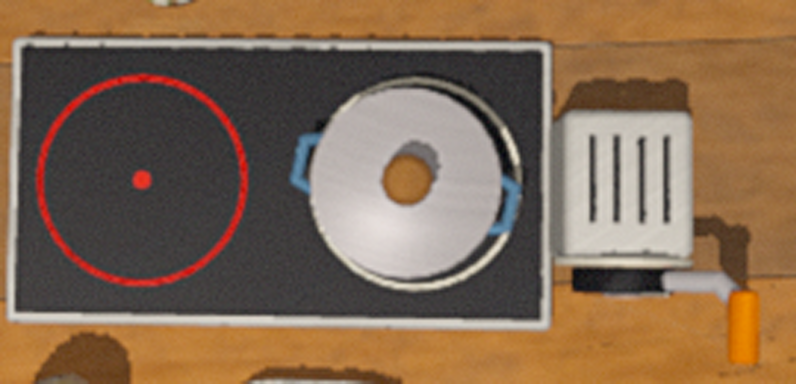

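Refined from the enlargement, the red dot is at about (258.1,261.0) and the knob top at (348.0,260.7). The pot stands about 9 mm left of the white ring's centre, and the pad middle is at (461.9,311.2). In world coordinates the knob is at about (0.516,0.015) and the red ring at (0.525,0.177). I'll move above the knob now.

The manual's scale: turns go in shares of pi rad. Converting my numbers, -0.395 rad is -0.1257.

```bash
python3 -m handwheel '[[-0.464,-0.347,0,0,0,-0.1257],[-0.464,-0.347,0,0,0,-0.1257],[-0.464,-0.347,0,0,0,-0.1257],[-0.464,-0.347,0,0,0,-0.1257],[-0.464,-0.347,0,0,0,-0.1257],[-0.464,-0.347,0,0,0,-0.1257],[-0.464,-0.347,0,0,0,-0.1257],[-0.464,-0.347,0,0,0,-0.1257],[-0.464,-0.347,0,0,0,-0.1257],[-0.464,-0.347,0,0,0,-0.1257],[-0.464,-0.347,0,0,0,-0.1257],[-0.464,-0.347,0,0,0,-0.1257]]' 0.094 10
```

```text
refused: ROWS must be rows parted by semicolons, with the numbers parted by commas. Nothing was moved.
```

The error is about the shape of the input: rows parted by semicolons, with the numbers parted by commas. Fixing that and sending the same move.

```bash
python3 -m handwheel '-0.464,-0.347,0,0,0,-0.1257;-0.464,-0.347,0,0,0,-0.1257;-0.464,-0.347,0,0,0,-0.1257;-0.464,-0.347,0,0,0,-0.1257;-0.464,-0.347,0,0,0,-0.1257;-0.464,-0.347,0,0,0,-0.1257;-0.464,-0.347,0,0,0,-0.1257;-0.464,-0.347,0,0,0,-0.1257;-0.464,-0.347,0,0,0,-0.1257;-0.464,-0.347,0,0,0,-0.1257;-0.464,-0.347,0,0,0,-0.1257;-0.464,-0.347,0,0,0,-0.1257' 0.094 10
python3 - <<'E'
from h import *
d=arm.get_image('top')
k=ray(d,348,260.7,.132);r=ray(d,258.1,261,.03);p=ray(d,461.9,311.2,.139)
print(k,r,p,arm.state()['tool_pos'],q(arm.state()['tcp_rot']).as_matrix().round(3))
print(totool([k[0]-arm.state()['tool_pos'][0],k[1]-arm.state()['tool_pos'][1],0]))
E
```

```text
clock: 1.15
tool_pos: [0.4747, 0.0916, 0.2054]
tcp_rot: [0.0, 0.015, 1.0, 0.0]
force: [0.4, 0.1, 0.5]
opening: 0.0937
gripper_force: 0.0
[0.51597916 0.01475997 0.132     ] [0.52532048 0.1773129  0.03      ] [ 0.42825787 -0.16667609  0.139     ] [0.47860355 0.08481511 0.20564982] [[-0.999  0.036  0.004]
 [ 0.036  0.999 -0.006]
 [-0.004 -0.006 -1.   ]]
[-0.03986342 -0.06866774  0.00055553]
```

```bash
python3 -m handwheel '-0.039,-0.069,0,0,0,0;-0.039,-0.069,0,0,0,0;-0.039,-0.069,0,0,0,0;-0.039,-0.069,0,0,0,0'
python3 - <<'E'
from h import *
s=arm.state();d=arm.get_image('wrist');print(s['tool_pos'])
cv2.imwrite('pics/w1.png',d['img'][:,:,::-1])
M=np.array(d['mount']);T=np.eye(4);T[:3,:3]=q(s['tcp_rot']).as_matrix();T[:3,3]=s['tool_pos']
for P in ([.516,.0148,.132],[.5253,.1773,.03]):
  c=np.linalg.inv(T@M)@np.r_[P,1]; print(d['mtx']@[c[0],-c[1],-c[2]]/-c[2])
E
```

```text
clock: 1.53
tool_pos: [0.5114, 0.0221, 0.205]
tcp_rot: [-0.001, 0.017, 1.0, 0.0]
force: [0.3, -0.2, 0.4]
opening: 0.0939
gripper_force: 0.0
[0.51144656 0.02212737 0.20500843]
[312.89359584 260.18849054   1.        ]
[476.38693308 229.88879849   1.        ]
```

View pics/w1.png

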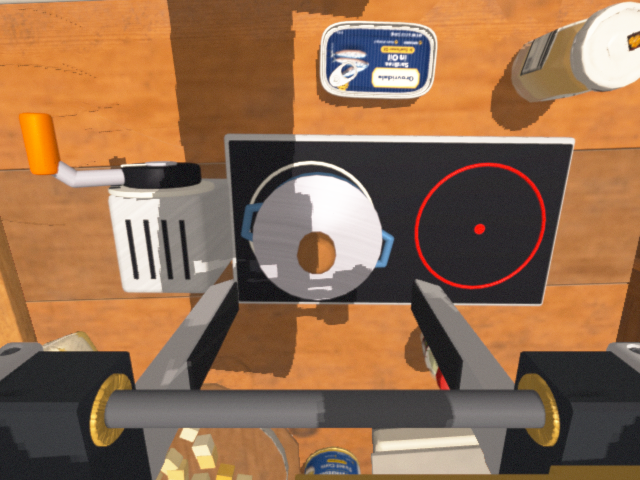

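The wrist view shows the knob top at about (317,252), against (313,260) predicted, and the red dot at (479,229), against (476,230). The calibration agrees to 2–3 mm. The knob lies between the fingers, so I'll descend.

```bash
python3 -m handwheel '0,-0.003,0.03,0,0,0;0,-0.003,0.07,0,0,0;0,-0.003,0.104,0,0,0;0,-0.003,0.104,0,0,0;0,-0.003,0.104,0,0,0'
```

```text
clock: 2.0
tool_pos: [0.5085, 0.0221, 0.0999]
tcp_rot: [-0.003, 0.014, 1.0, 0.0]
force: [-0.7, -0.2, -0.1]
opening: 0.0938
gripper_force: 0.0
```

```bash
python3 -m handwheel '-0.007,-0.007,0,0,0,0;-0.007,-0.007,0,0,0,0;-0.007,-0.007,0,0,0,0' && python3 -m handwheel '0,0,0,0,0,0;0,0,0,0,0,0;0,0,0,0,0,0;0,0,0,0,0,0;0,0,0,0,0,0;0,0,0,0,0,0;0,0,0,0,0,0;0,0,0,0,0,0' 0.02 10
```

```text
clock: 2.25
tool_pos: [0.5208, 0.0128, 0.1044]
tcp_rot: [0.003, 0.015, 1.0, -0.0]
force: [0.6, -1.0, 0.4]
opening: 0.0942
gripper_force: 0.0
clock: 2.92
tool_pos: [0.5179, 0.0132, 0.1014]
tcp_rot: [-0.0, 0.015, 1.0, 0.0]
force: [0.2, -0.7, 0.6]
opening: 0.0438
gripper_force: 0.0
```

```bash
python3 -m handwheel '0,0,0,0,0,0;0,0,0,0,0,0;0,0,0,0,0,0;0,0,0,0,0,0;0,0,0,0,0,0;0,0,0,0,0,0' 0.02 10
python3 - <<'E'
from h import *
s=arm.state();p=s['tool_pos'];print(p,totool(np.array([.5253,.1773,p[2]])-p))
E
```

```text
clock: 3.42
tool_pos: [0.5179, 0.0134, 0.1014]
tcp_rot: [-0.0, 0.015, 1.0, 0.0]
force: [0.3, 2.5, 0.1]
opening: 0.0295
gripper_force: 10.0
[0.51790034 0.01342664 0.10138499] [-2.51162356e-03  1.64021101e-01  6.38318487e-05]
```

```bash
python3 -m handwheel '0,0.008,0,0,0,0;-0.001,0.024,0,0,0,0;-0.001,0.042,0,0,0,0;-0.002,0.06,0,0,0,0;-0.002,0.078,0,0,0,0;-0.003,0.096,0,0,0,0;-0.003,0.114,0,0,0,0;-0.004,0.132,0,0,0,0;-0.004,0.148,0,0,0,0;-0.004,0.158,0,0,0,0;-0.004,0.164,0,0,0,0;-0.004,0.164,0,0,0,0' && python3 -m handwheel '0,0,0,0,0,0;0,0,0,0,0,0'
python3 - <<'E'
from h import *
d=arm.get_image('wrist');s=arm.state();print(s['tool_pos'],s['force'])
a=cv2.resize(d['img'],(400,300),interpolation=cv2.INTER_AREA)
d=arm.get_image('top')
b=d['img'][200:330,200:400]
b=cv2.resize(b,(462,300),interpolation=cv2.INTER_CUBIC)
cv2.imwrite('pics/c2.png',np.hstack([a[:,31:369],b])[:,:,::-1])
E
```

```text
clock: 4.42
tool_pos: [0.5267, 0.1784, 0.1014]
tcp_rot: [-0.0, 0.014, 1.0, 0.0]
force: [0.8, 0.7, -0.4]
opening: 0.0289
gripper_force: 10.0
clock: 4.58
tool_pos: [0.5268, 0.1768, 0.1014]
tcp_rot: [-0.0, 0.015, 1.0, 0.0]
force: [-0.2, 1.6, -0.6]
opening: 0.0292
gripper_force: 10.0
[0.52675268 0.17658543 0.10137352] [-0.3763048   2.13057419 -0.61472769]
```

View pics/c2.png

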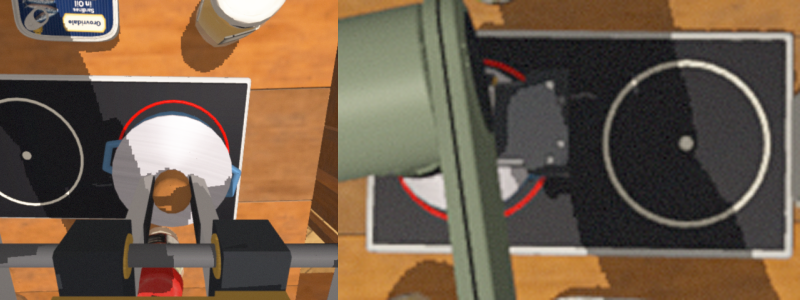

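The wrist view shows the pot with its knob between the fingers, sitting inside the red ring. In the top crop the arm hides most of the pot. Now I'll release and lift, then check.

```bash
python3 -m handwheel '0,0,0,0,0,0;0,0,0,0,0,0;0,0,0,0,0,0;0,0,0,0,0,0;0,0,0,0,0,0;0,0,0,0,0,0;0,0,0,0,0,0' 0.08 && python3 -m handwheel '0,0,-0.02,0,0,0;0,0,-0.05,0,0,0;0,0,-0.09,0,0,0;0,0,-0.11,0,0,0;0,-0.04,-0.11,0,0,0;0,-0.08,-0.11,0,0,0;0,-0.12,-0.11,0,0,0;0,-0.16,-0.11,0,0,0;0,-0.2,-0.11,0,0,0;0,-0.24,-0.11,0,0,0;0.03,-0.26,-0.11,0,0,0;0.06,-0.28,-0.11,0,0,0' 0.08
python3 - <<'E'
from h import *
d=arm.get_image('top');print(arm.state()['tool_pos'])
b=d['img'][190:330,190:490]
cv2.imwrite('pics/c3.png',cv2.resize(b,(780,364),interpolation=cv2.INTER_CUBIC)[:,:,::-1])
E
```

```text
clock: 5.27
tool_pos: [0.5269, 0.177, 0.1015]
tcp_rot: [0.0, 0.015, 1.0, -0.0]
force: [0.0, -0.8, -0.2]
opening: 0.0725
gripper_force: 0.0
clock: 6.27
tool_pos: [0.4581, -0.1032, 0.2111]
tcp_rot: [-0.0, 0.016, 1.0, -0.0]
force: [-0.0, -0.4, 0.2]
opening: 0.08
gripper_force: 0.0
[ 0.45219989 -0.10468859  0.21010565]
```

View pics/c3.png

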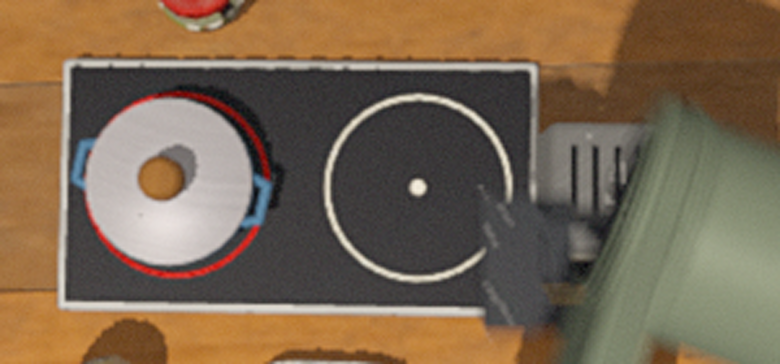

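The pot now stands inside the red ring, released. The knob top is at crop (160,178) and the white dot at crop (418,187).

```bash
python3 - <<'E'
from h import *
d=arm.get_image('top')
print('pot',ray(d,251.5,258.5,.132)[:2],'red',ray(d,258.1,261,.03)[:2]); w=ray(d,350.8,261.9,.03)[:2]; r=ray(d,258.1,261,.03)[:2]
e=(r-w)/np.linalg.norm(r-w); print('white',w,np.linalg.norm(r-w)); c=(r+w)/2; ex=np.array([e[1],-e[0]])
f=lambda a: np.r_[c+ex*-.082+e*(-.205-.075*np.cos(.65-a)), .085+.075*np.sin(.65-a)]
for a in(0,.2,.4,.6,.8,1,1.2):print(a,f(a).round(4))
p=arm.state()['tool_pos'];print(p,totool(f(0)+[0,0,.06]-p))
E
```

```text
pot [0.52443163 0.17480938] red [0.52532048 0.1773129 ]
white [0.51858515 0.00723338] 0.17021283943300508
0 [ 0.4295 -0.169   0.1304]
0.2 [ 0.4292 -0.1768  0.1176]
0.4 [ 0.429  -0.1819  0.1036]
0.6 [ 0.4289 -0.1842  0.0887]
0.8 [ 0.429  -0.1834  0.0738]
1 [ 0.4291 -0.1797  0.0593]
1.2 [ 0.4294 -0.1732  0.0458]
[ 0.45487756 -0.10299534  0.2105316 ] [ 0.02296344 -0.06682102  0.02023204]
```

The pot is within about 3 mm of the ring's centre. Next I shut the fingers above the pad.

```bash
python3 -m handwheel '0.02,-0.035,0,0,0,0;0.022,-0.066,0,0,0,0;0.022,-0.066,0,0,0,0;0.022,-0.066,0,0,0,0;0.022,-0.066,0,0,0,0;0.022,-0.066,0,0,0,0;0.022,-0.066,0,0,0,0;0.022,-0.066,0,0,0,0;0.022,-0.066,0,0,0,0;0.022,-0.066,0,0,0,0;0.022,-0.066,0,0,0,0;0.022,-0.066,0,0,0,0' 0 20; python3 -m handwheel '0,0,0,0,0,0;0,0,0,0,0,0;0,0,0,0,0,0'
```

```text
clock: 7.37
tool_pos: [0.4346, -0.1662, 0.2115]
tcp_rot: [0.0, 0.015, 1.0, 0.0]
force: [-0.5, -0.4, 1.0]
opening: 0.0035
gripper_force: 0.0
clock: 7.62
tool_pos: [0.4345, -0.1664, 0.2114]
tcp_rot: [-0.0, 0.015, 1.0, 0.0]
force: [0.2, 0.5, -0.5]
opening: 0.0003
gripper_force: 0.0
```

```bash
python3 -m handwheel '0.005,-0.005,0.03,0,0,0;0.005,-0.005,0.055,0,0,0;0.005,-0.005,0.064,0,0,0;0.005,-0.005,0.064,0,0,0;0.005,-0.005,0.064,0,0,0'
python3 - <<'E'
from h import *
s=arm.state();d=arm.get_image('side')
b=d['img'][230:350,200:360]
cv2.imwrite('pics/c4.png',cv2.resize(b,(640,480),interpolation=cv2.INTER_CUBIC)[:,:,::-1])
E
```

```text
clock: 8.03
tool_pos: [0.4295, -0.1713, 0.1476]
tcp_rot: [-0.0, 0.015, 1.0, 0.0]
force: [0.9, -0.3, 0.2]
opening: 0.0005
gripper_force: 0.0
```

View pics/c4.png

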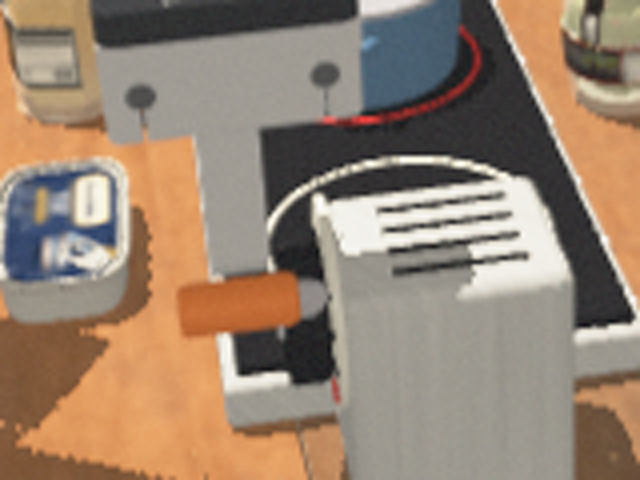

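The side view shows the closed fingertips just above the middle of the orange pad, at about crop (240,275). Pressing now to about the second notch, following the arc.

```bash
python3 -m handwheel '0,-0.002,0.008,0,0,0;0,-0.005,0.016,0,0,0;0,-0.009,0.025,0,0,0;0,-0.011,0.034,0,0,0;0,-0.012,0.043,0,0,0;0,-0.012,0.052,0,0,0;0,-0.012,0.06,0,0,0;0,-0.012,0.065,0,0,0;0,-0.012,0.065,0,0,0;0,-0.012,0.065,0,0,0'
```

```text
clock: 8.92
tool_pos: [0.431, -0.1945, 0.0859]
tcp_rot: [0.002, 0.014, 1.0, -0.011]
force: [-7.4, -23.0, 4.7]
opening: 0.0004
gripper_force: 9.3
```

Unexpected sideways force of -23 N, so I'm looking before moving on.

```bash
python3 - <<'E'
from h import *
d=arm.get_image('side');s=arm.state();print(s['tool_pos'],s['force'],s['torque'])
b=cv2.resize(d['img'][220:360,190:350],(549,480),interpolation=cv2.INTER_CUBIC)
cv2.imwrite('pics/c5.png',b[:,:,::-1])
E
```

```text
[ 0.43103184 -0.1945037   0.08597112] [ -7.23885618 -22.41764799   3.71875042] [-4.44578588  1.21852071 -0.05595674]
```

View pics/c5.png

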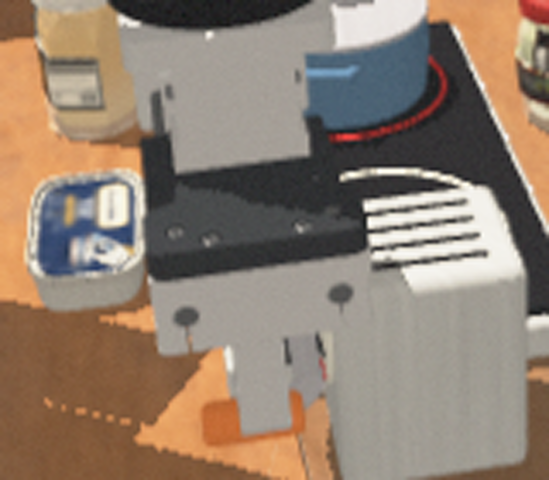

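The fingertip (crop 265,430) overlaps the roller on its outer (-y) side, so it has slipped partly off. I'll estimate the dial angle by projecting the roller.

```bash
python3 - <<'E'
from h import *
d=arm.get_image('side')
def pr(P):
    c=q(d['rotation']).inv().apply(np.array(P)-d['xyz']);u=d['mtx']@[c[0],-c[1],-c[2]]/-c[2];return ((u[:2]-[190,220])*3.43).round(0)
for a in np.arange(0,1.5,.2):
    P=np.array([.4294,-.1083-.075*np.cos(.65-a),.085+.075*np.sin(.65-a)])
    print(round(a,1),P.round(3),pr(P+[-.02,0,0]),pr(P+[.02,0,0]))
p=arm.state()['tool_pos'];print('tcp',pr(p))
E
```

```text
0.0 [ 0.429 -0.168  0.13 ] [188. 303.] [290. 287.]
0.2 [ 0.429 -0.176  0.118] [193. 341.] [295. 325.]
0.4 [ 0.429 -0.181  0.104] [198. 379.] [300. 361.]
0.6 [ 0.429 -0.183  0.089] [202. 412.] [303. 395.]
0.8 [ 0.429 -0.182  0.074] [205. 441.] [305. 423.]
1.0 [ 0.429 -0.179  0.059] [208. 463.] [306. 445.]
1.2 [ 0.429 -0.172  0.046] [209. 478.] [306. 460.]
1.4 [ 0.429 -0.163  0.034] [209. 485.] [304. 468.]
tcp [261. 426.]
```

The roller sits at about 0.66 rad and the narrow shut tips slid off its outer side. I'll back off, and then use a 12 mm opening so that both tips cradle the 18 mm roller from above.

```bash
python3 -m handwheel '0,-0.01,0,0,0,0;0,-0.02,0,0,0,0;0,-0.022,-0.02,0,0,0;0,-0.022,-0.05,0,0,0;0,-0.022,-0.078,0,0,0;0,-0.022,-0.078,0,0,0;0,0,-0.078,0,0,0;0,0.015,-0.078,0,0,0;0,0.015,-0.078,0,0,0;0,0.015,-0.078,0,0,0;0,0.015,-0.078,0,0,0' 0 30; python3 -m handwheel '0,0,0,0,0,0;0,0,0,0,0,0;0,0,0,0,0,0;0,0,0,0,0,0' 0.012 30
python3 - <<'E'
from h import *
s=arm.state();d=arm.get_image('wrist');print(s['tool_pos'])
M=np.array(d['mount']);T=np.eye(4);T[:3,:3]=q(s['tcp_rot']).as_matrix();T[:3,3]=s['tool_pos']
for P in ([.4294,-.168,.139],[.4094,-.168,.139],s['tool_pos']):
  c=np.linalg.inv(T@M)@np.r_[P,1]; print(((d['mtx']@[c[0],-c[1],-c[2]]/-c[2])[:2]-[220,130])*3)
b=cv2.resize(d['img'][130:320,220:420],None,fx=3,fy=3,interpolation=cv2.INTER_CUBIC)
cv2.imwrite('pics/c6.png',b[:,:,::-1])
E
```

```text
clock: 9.93
tool_pos: [0.4293, -0.1684, 0.1598]
tcp_rot: [-0.0, 0.015, 1.0, 0.0]
force: [-0.5, 0.1, 0.7]
opening: 0.0003
gripper_force: 0.0
clock: 10.27
tool_pos: [0.4295, -0.1686, 0.1604]
tcp_rot: [-0.0, 0.015, 1.0, 0.0]
force: [0.1, -0.6, 0.9]
opening: 0.0119
gripper_force: 0.0
[ 0.42948812 -0.16863113  0.16036128]
[309.68045825 453.95005003]
[306.38243446 358.85205663]
[305.84664312 500.78262676]
```

View pics/c6.png

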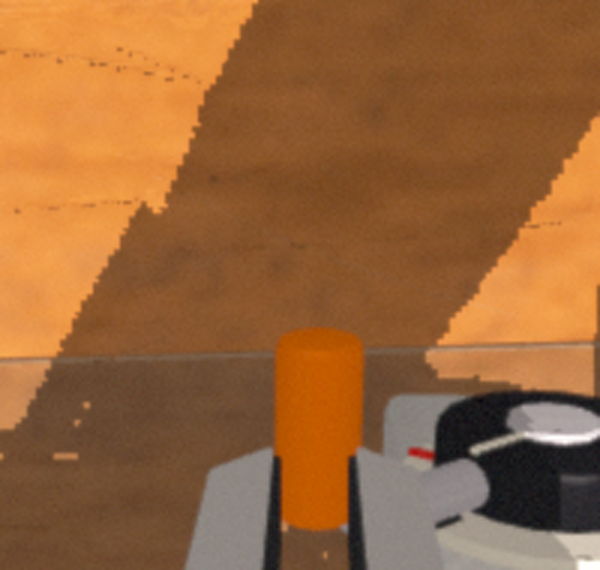

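The roller (crop x≈319) is about 1 mm to the left (+y) of the finger middle (crop x≈314), so the tips straddle it well. Pressing along the arc.

```bash
python3 -m handwheel '0,0.001,0.012,0,0,0;0,0.001,0.023,0,0,0;0,-0.003,0.03,0,0,0;0,-0.007,0.036,0,0,0;0,-0.01,0.043,0,0,0;0,-0.012,0.05,0,0,0;0,-0.0135,0.058,0,0,0;0,-0.014,0.065,0,0,0;0,-0.014,0.073,0,0,0;0,-0.0135,0.08,0,0,0;0,-0.0135,0.08,0,0,0;0,-0.0135,0.08,0,0,0'
```

```text
clock: 11.32
tool_pos: [0.4294, -0.1822, 0.0805]
tcp_rot: [0.0, 0.015, 1.0, -0.0]
force: [-0.7, -1.7, 5.7]
opening: 0.0119
gripper_force: 3.6
```

```bash
python3 -m handwheel '0,0.002,0.007,0,0,0;0,0.004,0.0145,0,0,0;0,0.007,0.021,0,0,0;0,0.01,0.027,0,0,0;0,0.0105,0.028,0,0,0;0,0.0105,0.028,0,0,0;0,0.0105,0.028,0,0,0;0,0.0105,0.028,0,0,0'
python3 - <<'E'
from h import *
s=arm.state();print(s['tool_pos'])
d=arm.get_image('side')
for a in(1.0,1.1,1.2,1.3):
    P=np.array([.4294,-.1068-.075*np.cos(.65-a),.085+.075*np.sin(.65-a)])
    o=[]
    for dx in(-.02,.02):
        c=q(d['rotation']).inv().apply(P+[dx,0,0]-d['xyz']);o+=list((((d['mtx']@[c[0],-c[1],-c[2]]/-c[2])[:2]-[220,300])*5).round(0))
    print(a,o)
b=cv2.resize(d['img'][300:380,220:320],None,fx=5,fy=5,interpolation=cv2.INTER_CUBIC)
w=arm.get_image('wrist')['img'][200:320,280:420]
w=cv2.resize(w,(290,400)) if 0 else cv2.resize(w,(280,240))
w=np.vstack([w,np.zeros((160,280,3),np.uint8)])
cv2.imwrite('pics/c7.png',np.hstack([b,w])[:,:,::-1])
E
```

```text
clock: 11.98
tool_pos: [0.43, -0.1725, 0.0531]
tcp_rot: [0.001, 0.015, 1.0, -0.001]
force: [-1.6, -4.8, 5.1]
opening: 0.0123
gripper_force: 3.8
[ 0.43002713 -0.17247003  0.05308878]
1.0 [np.float64(152.0), np.float64(271.0), np.float64(295.0), np.float64(245.0)]
1.1 [np.float64(153.0), np.float64(283.0), np.float64(295.0), np.float64(258.0)]
1.2 [np.float64(154.0), np.float64(293.0), np.float64(295.0), np.float64(267.0)]
1.3 [np.float64(155.0), np.float64(299.0), np.float64(294.0), np.float64(274.0)]
```

View pics/c7.png

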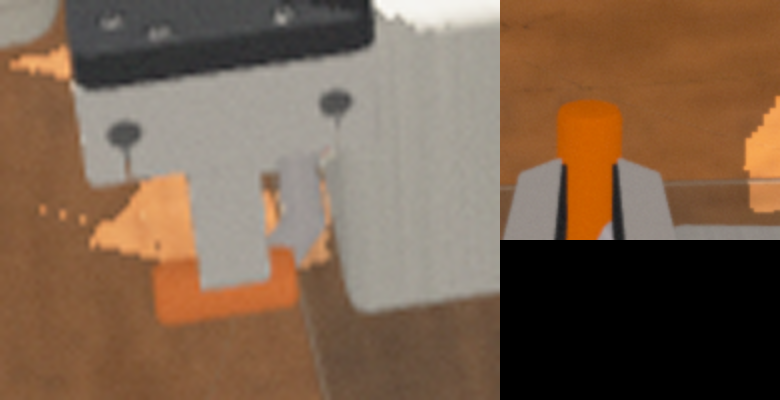

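The roller's left end is at crop (155,292), which matches the 1.2 rad prediction of (154,293), and the tips still cradle it. Now I'll hold for 2 s.

```bash
for i in 1 2; do python3 -m handwheel '0,0,0,0,0,0;0,0,0,0,0,0;0,0,0,0,0,0;0,0,0,0,0,0;0,0,0,0,0,0;0,0,0,0,0,0;0,0,0,0,0,0;0,0,0,0,0,0;0,0,0,0,0,0;0,0,0,0,0,0;0,0,0,0,0,0;0,0,0,0,0,0' | grep -E 'clock|pos|force'; done; python3 -m handwheel '0,0,0,0,0,0;0,0,0,0,0,0;0,0,0,0,0,0;0,0,0,0,0,0;0,0,0,0,0,0;0,0,0,0,0,0;0,0,0,0,0,0;0,0,0,0,0,0;0,0,0,0,0,0;0,0,0,0,0,0;0,0,0,0,0,0;0,0,0,0,0,0'; python3 -c "
from workcell import arm
print(arm.finish_job())"
```

```text
clock: 13.08
tool_pos: [0.43, -0.1725, 0.0532]
force: [0.0, -5.2, 3.9]
gripper_force: 3.8
clock: 14.08
tool_pos: [0.43, -0.1725, 0.0532]
force: [-0.1, -5.8, 4.0]
gripper_force: 3.8
clock: 15.08
tool_pos: [0.43, -0.1725, 0.0531]
tcp_rot: [0.001, 0.015, 1.0, -0.001]
force: [-1.4, -5.4, 4.2]
opening: 0.0122
gripper_force: 3.8
the job is handed in; nothing more can be done
None
```

I handed the job in with the pot released about 3 mm from the red ring's centre and the fingers still holding the dial at about 1.2 rad, the third notch, with roughly 6 N; the first press slipped off the pad near 0.66 rad, the second held steady for 3 s, and no verdict was returned.

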